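# Put a single-cup drip coffee filter together on its mug

## Task

Put the steel one-cup coffee dripper together on the mug with the yellow band, from the bottom up and one part at a time: the base plate on the mug with its collar down in the mouth, then the brewing cup standing inside the plate's raised ring, then the press down inside the cup to its floor, and last the lid fully down over the cup's rim. Leave it standing level and let go, and do not disturb the white mug, the tin, the lemon, the garlic or the salt shaker.

Things in the scene. Friction and masses are not known exactly. Their poses are not given: they have to be found in the camera images.
- mug_mouth (a point): Centre of the mouth, at rim height, of the upright loose ceramic mug with the yellow band: 94 mm tall, 89 mm outside diameter at the rim, mouth at least 70 mm clear, z up. Its handle reaches 80 mm from this point along the point's -y axis. The dripper is built on this mug, where it stands.
- base_plate: Steel base plate, 80 g, right side up. Origin: centre of its underside, z up, round. Collar below: 60 mm outside diameter, z 0 to 8 mm, goes loosely into the mug's mouth. Flange 106 mm, z 8 to 11, rests on the mug's rim. Raised ring above: 65 mm outside, 60 inside, z 11 to 23; grasp across its outside. Perforated floor at z 11. Seated: origin 8 mm below mug_mouth.
- brew_cup: Steel brewing cup, 90 g, open cylinder without handle, mouth up: 52 mm outside diameter (foot chamfered to 45), 47 inside, 56 mm tall, perforated floor 3 mm thick. Origin: centre of its underside, z up, round. Grasp across its outside near the top. Seated inside the plate's ring: origin 11 mm above the plate's origin.
- press: Steel press, 60 g, standing on its perforated disc (40 mm diameter, 5 mm thick), with a 7 mm upright stem and a black knob 14 mm in diameter at z 51 to 66 mm, by which to grasp it. Origin: centre of the disc's underside, z up, round. Seated on the brewing cup's floor: origin 3 mm above the cup's origin, knob 13 mm clear of its rim.
- lid: Steel lid, 70 g, stepped cap, open side down. Origin: centre of its lower edge, z up, round. Skirt 63 mm outside, 58 inside, z 0 to 8 mm; inner ledge at z 8 rests on the brewing cup's rim; dome 53 mm outside, 47 inside, hollow to z 25, top at 31; black knob 16 mm in diameter, z 31 to 45, to grasp. Seated: origin 48 mm above the cup's origin.
- white_mug: Plain white ceramic mug without a band, 78 mm in diameter, 89 mm tall, with a handle; not the one to use. Origin on the underside, the bowl's axis 16 mm from it along +y, the handle reaching to 56 mm along -y. A bystander.
- tin: Green food tin, 75 mm in diameter, 58 mm tall, upright; origin at the centre of its underside. A bystander.
- lemon: Yellow lemon, 72 x 57 x 58 mm, long along its x axis; origin at its lowest point in the middle. A bystander.
- garlic: Whitish bulb of garlic, 50 mm across and 51 mm tall; origin at the centre of its underside. A bystander.
- shaker: Glass salt shaker with a grey metal cap, 44 mm in diameter, 90 mm tall, upright; origin at the centre of its underside. A bystander.
Not all that is in view belongs to the job. Leave any blue look-alike of the brew_cup alone.

How it is judged:
By the outcome, as a careful person would: the job done as asked, in the order asked, and still so for the second after the job is handed in, with the robot touching nothing.
It also fails if it takes over 128 s, if anything falls off the work surface, if the arm or the gripper's body presses on something with over 40 N, if the wrist force passes 120 N, or if a joint passes its speed limit or range.

## Robot

A 7-joint arm with a two-finger parallel gripper is mounted at the origin on the work surface; the furniture and walls round the work are solid. World frame = base frame: x ahead of the robot, y to its left, z up, the work surface at z = 0. Lengths are in m, angles in rad, forces in N, time in s.
With the tool pointing down it reaches from about 0.4 to 0.875 m from the base axis. Payload 19.3 kg.
Tool frame: the origin (TCP) lies between the finger pads; the fingertips stand 17 mm ahead of it and the grasp point (between the pads) lies 2 mm behind it (bot.finger_overhang is the distance from the TCP to the fingertips, in m); z points along the fingers, y is the line along which they close (so a half turn about z gives the same grasp; the last joint's range is limited). The gripper opens to 85 mm and grips with 20 to 120 N. Pads are 22 mm wide; open, the fingers measure 114 mm over their backs; the gripper's body (76 mm by 85 mm) begins 54 mm behind the grasp point. The pads swing forward as they close: fully open they stand 13 mm farther back than shut.
Start: joints at [1.182, 0.521, -0.036, 1.599, 0.021, 1.021, -0.113], TCP at [0.196, -0.594, 0.248] pointing down, gripper open.
Joint ranges: [-2.91, 2.91], [-0.3, 2.13], [-1.5, 1.42], [0.17, 2.43], [-1.26, 4.41], [0.16, 1.93], [-2.52, 2.52]. Speed limits (rad/s): [1.89, 1.89, 2.39, 2.39, 3.01, 3.01, 3.01].

## Interface

Orientations are given as [roll, pitch, yaw] about the fixed x, y, z axes, in that order (R = Rz(yaw) Ry(pitch) Rx(roll)).
In Python, from workcell import observe, grab_frame, bot gives the robot as it stands.
- The arm moves only by the shell command python3 -m crank 'ROWS' [FORCE]. ROWS is a JSON object of lists of equal length, an entry for each row: "linear": the shift along the world's x, y, z each as a share of 0.25 m, from -1 to 1, a list of three; "delta_rot": the turn, a rotation vector about the world's x, y, z each as a share of 30 degrees, from -1 to 1, a list of three; "fingers": the opening, from -1 (shut) to 1 (fully open). In form: {"linear": [[dx, dy, dz], ...], "delta_rot": [[rx, ry, rz], ...], "fingers": [fingers, ...]}. A call has 1 to 5 rows; each row is the pose to reach, as a shift and turn from the pose commanded when the call began; what a row does not reach only later rows make up. A row lasts 1/10 s, in which the tool goes at most 50 mm and 8.59 degrees, less where a joint would pass 70% of its speed; a pose out of reach is approached as far as the arm can. A call with a number of a shift or a turn outside -1 to 1 is refused whole. A call with a gripper value outside its range is refused whole. The fingers move at their own pace and stop on an object; FORCE is the grip in N (left out, the last holds). Time passes only in rows, so rows that repeat a pose let the fingers close. It gives the time, the measured TCP pose, the force, the opening and the grip force at its end, in the units of the state.
- observe(): the state, without advancing time (a new reading comes with each control period).
- grab_frame(name): name is "scene" or "top" or "wrist"; returns a dict with "image" (480x640x3 uint8, red, green, blue), "mtx" (3x3 intrinsics, pixels), "xyz" and "orientation" of the camera in the world. Camera axes: x right, y down, z forward; pixel columns grow to the right and rows downward; lengths in m; the calibration is good to about 2 mm. A picture is of the moment at which its call begins. There is no depth.
- bot.job_done(): hands the job in; it is judged then, once.
The state is a dict: "clock": time; "qpos": joint angles; "qd": joint speeds; "joint_efforts": joint torques, N m; "position": TCP position; "tool_rot": TCP orientation; "force": force on the tool from outside, world axes, zero at the start; "moment": the same for the moment, N m; "grip_width": finger opening in m; "finger_force": force on a finger pad.
Only numpy, scipy, OpenCV 4.12 (cv2) and the standard library are available. Lean on these libraries where they do the work, as an engineer would, in place of code of your own. Each camera call takes 0.05 s, during which the arm holds its last target. There are 200 camera calls.

## Working session

There is one attempt and no reset: what is moved stays moved. The work goes in short steps, Python scripts to look and compute and a shell command to move; the robot and the scene stay as the last step left them, time stands still between calls to the robot, and variables do not carry over. Pictures are saved under pics/ and viewed, at most 17 in all, crops included, and the job is handed in when it is done.

```bash
ls; mkdir -p pics; python3 - <<'E'
from workcell import observe, grab_frame, bot
import cv2,numpy as np
for n in ("scene","top"):
    f=grab_frame(n); cv2.imwrite(f"pics/{n}0.png",f["image"][:,:,::-1]); print(n,f["mtx"],f["xyz"],f["orientation"])
    np.savez(f"{n}0.npz",**f)
print(observe()); print(bot.finger_overhang)
E
```

```text
pics
scene [[516.08635484   0.         321.21819766]
 [  0.         516.08635484 242.2404437 ]
 [  0.           0.           1.        ]] [0.17394435 0.60932656 0.8069986 ] [-2.39694625 -0.00921925 -2.64756822]
top [[620.85513169   0.         318.50460494]
 [  0.         620.85513169 239.30391359]
 [  0.           0.           1.        ]] [0.32122485 0.02416516 1.25666999] [-3.0116726  -0.01764176 -1.59057599]
{'clock': 0.1, 'qpos': array([ 1.1818266 ,  0.5219646 , -0.0363049 ,  1.59990721,  0.02118416,
        1.02109358, -0.11278739]), 'qd': array([ 0.00015963,  0.00096669,  0.0012012 , -0.00352477, -0.00091468,
       -0.0007666 ,  0.00037813]), 'joint_efforts': array([ 2.48090866e-03, -9.28482056e+01,  1.98318623e+00, -3.70535624e+01,
        1.80808461e-02,  5.25358395e-03,  8.17225805e-05]), 'position': array([ 0.19575428, -0.59327667,  0.24779286]), 'tool_rot': array([-3.14060643e+00,  6.53583551e-05,  3.18742779e-01]), 'force': array([-0.01036772, -0.96038159, -0.26053205]), 'moment': array([0.0530628 , 0.01030217, 0.03638209]), 'finger_force': 0.0, 'grip_width': 0.08534307307400468}
0.017
```

View pics/scene0.png

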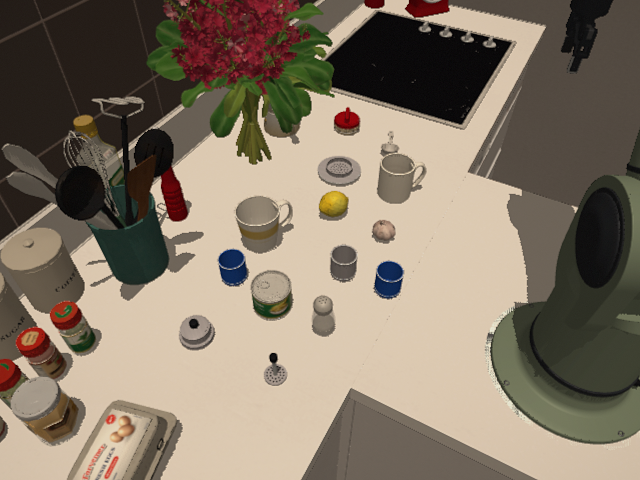

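View pics/top0.png

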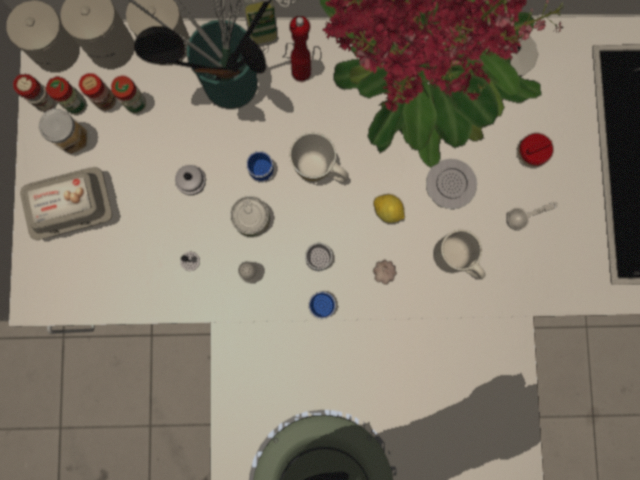

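Candidates in the top view:
- **Mug:** banded at (314,158), chosen. The plain one at (459,252) is rejected.
- **Cup:** grey steel at (320,257), chosen. The blue ones at (261,166) and (322,305) are rejected.
- **Plate:** (452,184).
- **Lid:** steel with a black knob at (190,179), chosen. The red lid at (536,150) and the tin at (251,216) are rejected.
- **Press:** (190,260), chosen. The spoon at (517,218) is rejected.

```bash
cat > h.py <<'E'
import numpy as np, cv2
from scipy.spatial.transform import Rotation as R
def rays(f,uv):
    uv=np.atleast_2d(np.asarray(uv,float)); d=np.c_[uv,np.ones(len(uv))]@np.linalg.inv(f["mtx"]).T
    return d@R.from_euler("xyz",f["orientation"]).as_matrix().T
def cast(f,uv,z):
    d=rays(f,uv); c=np.asarray(f["xyz"]); return c+d*((z-c[2])/d[:,2])[:,None]
def proj(f,p):
    p=(np.atleast_2d(p)-f["xyz"])@R.from_euler("xyz",f["orientation"]).as_matrix()
    q=p@np.asarray(f["mtx"]).T; return q[:,:2]/q[:,2:]
def tri(fs,uvs):
    A=np.zeros((3,3));b=np.zeros(3)
    for f,uv in zip(fs,uvs):
        d=rays(f,uv)[0]; d/=np.linalg.norm(d); M=np.eye(3)-np.outer(d,d); A+=M;b+=M@f["xyz"]
    return np.linalg.solve(A,b)
E
python3 - <<'E'
from h import *
f=dict(np.load("top0.npz")); s=dict(np.load("scene0.npz"))
print("chk base",proj(f,[0.4,0,0]))
for n,uv,z in [("plate",(452,184),.011),("cup",(320,256),.056),("lidknob",(190,178),.045),("press",(189,259),.06),("mug",(314,157),.094),("wmug",(459,252),.089),("tin",(251,216),.058),("lemon",(389,208),.03),("garlic",(385,271),.03),("shaker",(250,271),.09),("blue1",(261,166),.056),("blue2",(322,305),.056),("handle",(345,176),.05)]:
    p=cast(f,uv,z)[0]; print(n,p.round(3),"scene px",proj(s,p).round(0))
im=f["image"][:,:,::-1]
c=[cv2.resize(im[v-32:v+32,u-40:u+40],(400,300) if 0 else (266,213),interpolation=cv2.INTER_CUBIC) for u,v in [(452,184),(320,257),(190,180),(190,260),(318,160)]]
si=s["image"][:,:,::-1]; c.append(cv2.resize(si[190:254,225:305],(266,213),interpolation=cv2.INTER_CUBIC))
cv2.imwrite("pics/crops.png",np.vstack([np.hstack(c[:3]),np.hstack(c[3:])]))
E
```

```text
chk base [[318.71713627 280.93853837]]
plate [ 0.593 -0.278  0.011] scene px [[339. 168.]]
cup [ 0.445 -0.002  0.056] scene px [[344. 252.]]
lidknob [0.606 0.253 0.045] scene px [[197. 318.]]
press [0.443 0.251 0.06 ] scene px [[276. 351.]]
mug [0.632 0.006 0.094] scene px [[259. 208.]]
wmug [ 0.444 -0.266  0.089] scene px [[398. 164.]]
tin [0.526 0.131 0.058] scene px [[272. 283.]]
lemon [ 0.542 -0.144  0.03 ] scene px [[333. 202.]]
garlic [ 0.415 -0.131  0.03 ] scene px [[383. 225.]]
shaker [0.415 0.13  0.09 ] scene px [[326. 295.]]
blue1 [0.626 0.111 0.056] scene px [[234. 257.]]
blue2 [ 0.35  -0.004  0.056] scene px [[389. 269.]]
handle [ 0.604 -0.055  0.05 ] scene px [[288. 210.]]
```

View pics/crops.png

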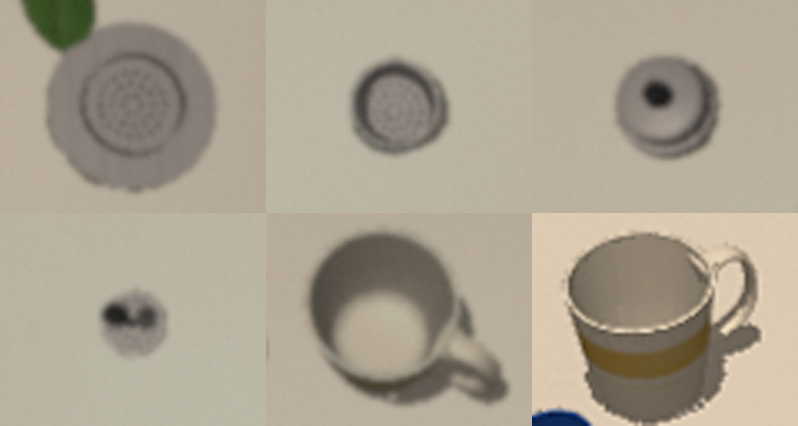

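Crops confirm the choice: perforated plate with ring (452,184), steel cup with perforated floor (320,257), lid with black knob (190,179), press (190,260), and the banded mug (314,158). Next I check how close the overhanging leaves come.

```bash
python3 - <<'E'
from h import *
f=dict(np.load("top0.npz")); s=dict(np.load("scene0.npz"))
hs=cv2.cvtColor(s["image"],cv2.COLOR_RGB2HSV)
for uv in [(430,160),(385,145),(470,145),(375,95),(340,85),(530,90)]:
    for z in np.arange(.1,.6,.05):
        p=cast(f,uv,z)[0]; q=proj(s,p)[0]; u,v=q.round().astype(int)
        ok=0<=u<640 and 0<=v<480
        print(uv,p.round(3),(u,v),hs[v,u] if ok else "")
E
```

```text
(430, 160) [ 0.622 -0.216  0.1  ] (np.int64(317), np.int64(148)) [ 17  50 220]
(430, 160) [ 0.609 -0.206  0.15 ] (np.int64(320), np.int64(133)) [ 17  50 220]
(430, 160) [ 0.596 -0.195  0.2  ] (np.int64(324), np.int64(118)) [ 17  50 220]
(430, 160) [ 0.583 -0.185  0.25 ] (np.int64(327), np.int64(100)) [ 17  50 220]
(430, 160) [ 0.57  -0.174  0.3  ] (np.int64(331), np.int64(81)) [ 34 149  70]
(430, 160) [ 0.557 -0.164  0.35 ] (np.int64(336), np.int64(60)) [150  23  11]
(430, 160) [ 0.544 -0.154  0.4  ] (np.int64(340), np.int64(37)) [ 17  51 218]
(430, 160) [ 0.531 -0.143  0.45 ] (np.int64(346), np.int64(12)) [ 16  48 102]
(430, 160) [ 0.518 -0.133  0.5  ] (np.int64(352), np.int64(-17)) 
(430, 160) [ 0.505 -0.123  0.55 ] (np.int64(359), np.int64(-50)) 
(385, 145) [ 0.652 -0.131  0.1  ] (np.int64(286), np.int64(165)) [ 17  49 220]
(385, 145) [ 0.638 -0.124  0.15 ] (np.int64(289), np.int64(150)) [ 17  50 220]
(385, 145) [ 0.624 -0.117  0.2  ] (np.int64(292), np.int64(133)) [18 99 77]
(385, 145) [ 0.609 -0.111  0.25 ] (np.int64(296), np.int64(115)) [ 47 155  66]
(385, 145) [ 0.595 -0.104  
[... 2676 characters left out ...]
0.418  0.1  ] (np.int64(308), np.int64(90)) [ 19  77 152]
(530, 90) [ 0.74  -0.399  0.15 ] (np.int64(311), np.int64(77)) [ 49 169  62]
(530, 90) [ 0.721 -0.38   0.2  ] (np.int64(314), np.int64(64)) [ 47 162  82]
(530, 90) [ 0.702 -0.361  0.25 ] (np.int64(317), np.int64(49)) [ 38 154 106]
(530, 90) [ 0.683 -0.342  0.3  ] (np.int64(320), np.int64(32)) [ 49 143  66]
(530, 90) [ 0.664 -0.322  0.35 ] (np.int64(324), np.int64(14)) [ 14  50 103]
(530, 90) [ 0.645 -0.303  0.4  ] (np.int64(329), np.int64(-6)) 
(530, 90) [ 0.626 -0.284  0.45 ] (np.int64(333), np.int64(-29)) 
(530, 90) [ 0.607 -0.265  0.5  ] (np.int64(339), np.int64(-54)) 
(530, 90) [ 0.588 -0.246  0.55 ] (np.int64(345), np.int64(-82))
```

```bash
python3 - <<'E'
from h import *
from workcell import grab_frame, observe
f=grab_frame("wrist"); o=observe()
Rt=R.from_euler("xyz",o["tool_rot"]).as_matrix()
print("cam in tool",Rt.T@(np.array(f["xyz"])-o["position"]),(Rt.T@R.from_euler("xyz",f["orientation"]).as_matrix()).round(3),f["mtx"])
E
python3 -m crank '{"linear":[[0.2,0.16,0],[0.4,0.32,0],[0.6,0.48,0],[0.8,0.64,0],[0.8,0.64,0]],"delta_rot":[[0,0,0],[0,0,0],[0,0,0],[0,0,0],[0,0,0]],"fingers":[1,1,1,1,1]}'
python3 -m crank '{"linear":[[0.2,0.2,0],[0.4,0.4,-0.1],[0.5,0.46,-0.1],[0.5,0.46,-0.1],[0.5,0.46,-0.1]],"delta_rot":[[0,0,0],[0,0,0],[0,0,0],[0,0,0],[0,0,0]],"fingers":[1,1,1,1,1]}'
python3 - <<'E'
from h import *
from workcell import grab_frame, observe
f=grab_frame("wrist"); np.savez("w1.npz",**f); cv2.imwrite("pics/w1.png",f["image"][:,:,::-1]); print(observe()["qpos"])
E
```

```text
cam in tool [ 6.86409032e-02  1.04432474e-04 -1.25019775e-01] [[ 0.    -0.962 -0.275]
 [ 1.     0.    -0.   ]
 [ 0.    -0.275  0.962]] [[405.66441464   0.         316.51125894]
 [  0.         405.66441464 247.03225283]
 [  0.           0.           1.        ]]
clock: 0.65
position: [0.3923, -0.4358, 0.2483]
tool_rot: [-3.142, 0.0, 0.319]
force: [0.9, -1.5, 0.6]
grip_width: 0.0852
finger_force: 0.0
clock: 1.15
position: [0.5186, -0.3188, 0.2223]
tool_rot: [-3.14, -0.0, 0.324]
force: [-0.5, -1.2, -0.2]
grip_width: 0.0855
finger_force: 0.0
[ 0.53596506  0.52380487 -0.11213919  1.66769438  0.06811758  0.95491248
 -0.8499616 ]
```

View pics/w1.png

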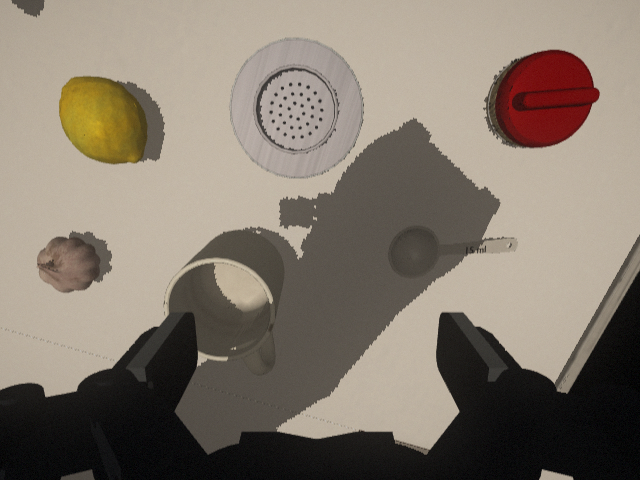

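Wrist view: plate at (297,108), lemon (103,120), garlic (68,264), white mug (225,310), red lid (545,98) and spoon (413,250). I measure the plate by casting its outline.

```bash
cat >> h.py <<'E'
def circ(p):
    A=np.c_[2*p[:,:2],np.ones(len(p))]
    for _ in range(4):
        x=np.linalg.lstsq(A,(p[:,:2]**2).sum(1),rcond=None)[0]; r=np.sqrt(x[2]+x[0]**2+x[1]**2)
        e=np.abs(np.hypot(*(p[:,:2]-x[:2]).T)-r); k=e<max(2*np.median(e),.0004); p=p[k];A=A[k]
    return x[:2].round(4),round(r,4),len(p),round(np.median(e),5)
def outline(f,seed,smax,z,lo=0,hi=255,name=None):
    hs=cv2.cvtColor(f["image"],cv2.COLOR_RGB2HSV)
    m=((hs[...,1]<smax)&(hs[...,2]>lo)&(hs[...,2]<hi)).astype(np.uint8)*255
    m=cv2.morphologyEx(m,cv2.MORPH_OPEN,np.ones((3,3)))
    cs,_=cv2.findContours(m,cv2.RETR_EXTERNAL,cv2.CHAIN_APPROX_NONE)
    cs=[c for c in cs if cv2.contourArea(c)>40]
    if not cs: return None
    c=max(cs,key=lambda c:cv2.pointPolygonTest(c,(float(seed[0]),float(seed[1])),True))
    if name: 
        d=f["image"][:,:,::-1].copy(); cv2.drawContours(d,[c],-1,(0,0,255),1); cv2.imwrite(name,d)
    return circ(cast(f,c[:,0,:],z)),cv2.boundingRect(c)
E
python3 - <<'E'
from h import *
f=dict(np.load("w1.npz")); hs=cv2.cvtColor(f["image"],cv2.COLOR_RGB2HSV)
print(hs[108,225:375:6].tolist()); print(hs[20:190:6,297].tolist())
for s in (20,25,30,35): print(s,outline(f,(243,108),s,.011))
E
```

```text
[[19, 36, 191], [14, 25, 155], [16, 21, 180], [10, 26, 177], [12, 24, 181], [14, 29, 148], [9, 24, 181], [11, 25, 176], [11, 24, 179], [10, 25, 184], [12, 22, 175], [12, 25, 175], [12, 24, 182], [11, 23, 174], [12, 25, 176], [10, 23, 166], [10, 23, 131], [12, 27, 167], [14, 24, 161], [13, 24, 168], [12, 26, 170], [14, 26, 166], [11, 22, 165], [18, 37, 159], [19, 36, 193]]
[[17, 38, 190], [18, 36, 189], [16, 38, 190], [23, 21, 147], [11, 26, 170], [14, 23, 167], [9, 23, 174], [9, 21, 171], [9, 22, 82], [9, 23, 174], [15, 23, 174], [12, 22, 172], [8, 23, 176], [12, 21, 179], [15, 23, 177], [9, 23, 181], [12, 22, 174], [13, 26, 178], [9, 24, 177], [14, 28, 173], [14, 22, 177], [9, 20, 175], [12, 25, 152], [11, 23, 175], [9, 26, 170], [12, 26, 167], [14, 24, 160], [17, 35, 195], [16, 36, 193]]
20 None
25 ((array([ 0.5949, -0.2691]), np.float64(0.0089), 141, np.float64(0.00216)), (273, 96, 31, 24))
30 ((array([ 0.5931, -0.2763]), np.float64(0.052), 326, np.float64(0.00014)), (230, 38, 133, 140))
35 ((array([ 0.593 , -0.2763]), np.float64(0.0523), 331, np.float64(0.00017)), (229, 37, 134, 142))
```

```bash

python3 -m crank '{"linear":[[0.15,0.08,-0.15],[0.29,0.168,-0.3],[0.29,0.168,-0.5],[0.29,0.168,-0.5],[0.29,0.168,-0.5]],"delta_rot":[[0,0,0],[0,0,0],[0,0,0],[0,0,0],[0,0,0]],"fingers":[1,1,1,1,1]}'
python3 - <<'E'
from h import *
from workcell import grab_frame, observe
f=grab_frame("wrist"); np.savez("w2.npz",**f); cv2.imwrite("pics/w2.png",f["image"][:,:,::-1]); print(observe()["position"])
q=proj(f,[.593,-.2763-.0,.011])[0]; print(q)
for s in (28,30,32): print(outline(f,q+[40,0],s,.011))
E
```

```text
clock: 1.7
position: [0.5871, -0.2814, 0.0974]
tool_rot: [-3.14, 0.003, 0.318]
force: [0.2, -0.6, 0.7]
grip_width: 0.0856
finger_force: 0.0
[ 0.58782645 -0.28204968  0.09934143]
[311.07243188 248.30429891]
((array([ 0.6001, -0.2847]), np.float64(0.0053), 75, np.float64(0.00133)), (317, 230, 24, 18))
((array([ 0.6072, -0.2962]), np.float64(0.0145), 530, np.float64(0.00224)), (312, 198, 77, 64))
((array([ 0.5966, -0.2781]), np.float64(0.0492), 622, np.float64(0.00134)), (215, 148, 193, 187))
```

View pics/w2.png

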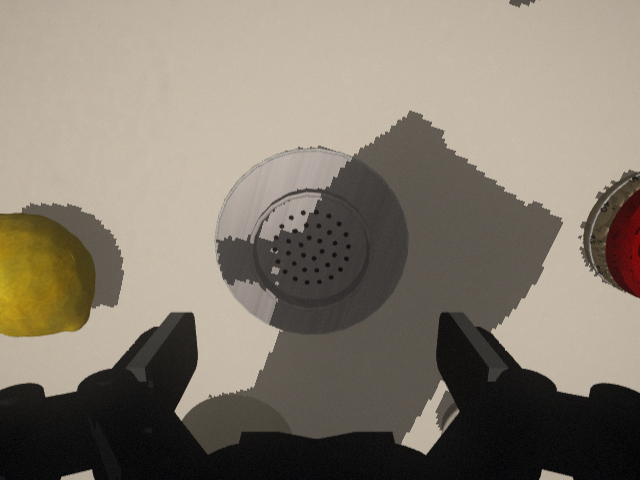

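Plate centre is near (311,243) with the fingers straddling it in line. I descend, correcting the small lag.

```bash

python3 -m crank '{"linear":[[0,0,-0.1],[0,0,-0.2],[0,0,-0.2],[0,0,-0.2],[0,0,-0.2]],"delta_rot":[[0,0,0],[0,0,0],[0,0,0],[0,0,0],[0,0,0]],"fingers":[1,1,1,1,1]}'
python3 - <<'E'
from workcell import observe
o=observe();print(o["position"],o["force"])
E
```

```text
clock: 2.25
position: [0.5894, -0.2814, 0.0508]
tool_rot: [3.14, -0.002, 0.318]
force: [0.3, 0.1, -0.0]
grip_width: 0.0852
finger_force: 0.0
[ 0.58941125 -0.28135471  0.05080038] [ 0.3050713   0.06234898 -0.02011263]
```

```bash

python3 -m crank '{"linear":[[0.016,0.02,0],[0.016,0.02,-0.05],[0.016,0.02,-0.1],[0.016,0.02,-0.1],[0.016,0.02,-0.1]],"delta_rot":[[0,0,0],[0,0,0],[0,0,0],[0,0,0],[0,0,0]],"fingers":[1,1,1,1,1]}' 40
python3 -m crank '{"linear":[[0,0,0],[0,0,0],[0,0,0],[0,0,0],[0,0,0]],"delta_rot":[[0,0,0],[0,0,0],[0,0,0],[0,0,0],[0,0,0]],"fingers":[0.4,0.2,0,-0.2,-0.4]}' 40
python3 -m crank '{"linear":[[0,0,0],[0,0,0],[0,0,0],[0,0,0],[0,0,0]],"delta_rot":[[0,0,0],[0,0,0],[0,0,0],[0,0,0],[0,0,0]],"fingers":[-0.6,-0.6,-0.6,-0.6,-0.6]}' 40
python3 - <<'E'
from workcell import observe
o=observe();print(o["position"],o["force"])
E
```

```text
clock: 2.75
position: [0.5921, -0.2752, 0.0225]
tool_rot: [-3.141, 0.001, 0.319]
force: [0.4, -0.2, 0.8]
grip_width: 0.0856
finger_force: 0.0
clock: 3.25
position: [0.5927, -0.2755, 0.0242]
tool_rot: [3.141, -0.0, 0.319]
force: [-3.3, 1.8, 9.3]
grip_width: 0.0639
finger_force: 41.4
clock: 3.75
position: [0.5927, -0.2755, 0.0242]
tool_rot: [3.141, -0.0, 0.319]
force: [-3.8, 0.7, 9.5]
grip_width: 0.064
finger_force: 41.4
[ 0.5927194  -0.2755357   0.02423354] [-3.80149543  0.72396625  9.52427186]
```

```bash

python3 -m crank '{"linear":[[0,0,0.05],[0,0,0.15],[0,0,0.3],[-0.05,0.02,0.5],[-0.1,0.05,0.54]],"delta_rot":[[0,0,0],[0,0,0],[0,0,0.2],[0,0,0.4],[0,0,0.6]],"fingers":[-0.6,-0.6,-0.6,-0.6,-0.6]}' 40
python3 -m crank '{"linear":[[-0.1,0.1,0],[-0.25,0.25,0],[-0.4,0.4,0],[-0.45,0.55,0],[-0.5,0.7,0]],"delta_rot":[[0,0,0.2],[0,0,0.4],[0,0,0.6],[0,0,0.8],[0,0,1]],"fingers":[-0.6,-0.6,-0.6,-0.6,-0.6]}'
python3 -m crank '{"linear":[[0,0.1,0],[0,0.2,0],[0,0.3,0],[0,0.36,0],[0,0.36,0]],"delta_rot":[[0,0,0.2],[0,0,0.4],[0,0,0.6],[0,0,0.8],[0,0,0.8]],"fingers":[-0.6,-0.6,-0.6,-0.6,-0.6]}'
python3 - <<'E'
from h import *
from workcell import grab_frame,observe
o=observe();print(o["position"],o["force"],o["qpos"])
for n in("scene","top","wrist"):
    f=grab_frame(n); np.savez(n+"3.npz",**f); cv2.imwrite(f"pics/{n}3.png",f["image"][:,:,::-1])
E
```

```text
clock: 4.25
position: [0.5691, -0.2639, 0.164]
tool_rot: [3.135, -0.003, 0.637]
force: [0.6, -0.5, -0.6]
grip_width: 0.0634
finger_force: 44.3
clock: 4.75
position: [0.4412, -0.0868, 0.1593]
tool_rot: [3.14, 0.001, 1.16]
force: [0.8, -0.8, -0.9]
grip_width: 0.0636
finger_force: 44.4
clock: 5.25
position: [0.4429, 0.0039, 0.1591]
tool_rot: [3.14, -0.0, 1.581]
force: [-0.1, -0.8, -0.9]
grip_width: 0.0633
finger_force: 44.4
[0.44286592 0.00385178 0.15912311] [-0.11371955 -0.77697414 -0.87355012] [ 0.25927662  0.41045633 -0.50102673  2.1275228   0.31306771  0.67217655
 -0.44374048]
```

View pics/scene3.png

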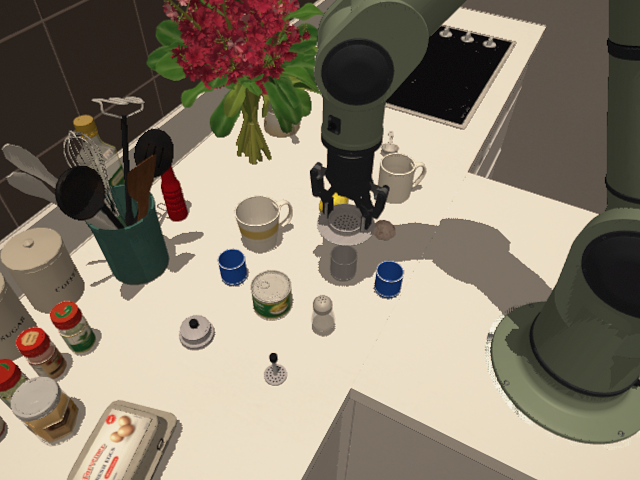

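The plate is held level at scene (348,222). Now I refine the mug mouth by voting rim edges to a circle at z=0.094.

```bash
cat >> h.py <<'E'
def vote(f,c0,z,r,span=.012,tol=.0008):
    "centre of a horizontal circle of radius r near c0 that collects most edge pixels"
    e=cv2.Canny(cv2.GaussianBlur(f["image"],(3,3),0),25,70); v,u=np.nonzero(e)
    p=cast(f,np.c_[u,v],z)[:,:2]; p=p[np.hypot(*(p-c0).T)<r+2*span]
    g=np.arange(-span,span+1e-9,.0005); best=[]
    for a in g:
        for b in g:
            best.append(((np.abs(np.hypot(*(p-c0-[a,b]).T)-r)<tol).sum(),a,b))
    best=np.array(best); m=best[:,0].max(); k=best[best[:,0]>=.93*m]; c=np.asarray(c0)+k[:,1:].mean(0)
    return c.round(4),int(m),k[:,1:].std(0).round(4)
E
python3 - <<'E'
from h import *
t=dict(np.load("top0.npz")); s=dict(np.load("scene0.npz")); s3=dict(np.load("scene3.npz"))
for n,c,z,rs in [("mug",(.632,.006),.094,(.0435,.0445,.041)),("cup",(.445,-.002),.056,(.026,)),("lid",(.606,.253),0.008,(.0315,)),("plate",(.593,-.277),.011,(.053,)),("pressdisc",(.443,.251),.005,(.02,))]:
    for r in rs:
        for k,f in (("top",t),("scene",s)): print(n,r,k,vote(f,c,z,r))
print("mug now",vote(s3,(.632,.006),.094,.0445))
# heights check: knob of press & lid by dark blobs
for nm,tu,su in (("press",(190,260),(274,358)),("lid",(188,178),(194,323))):
    pts=[]
    for f,(u,v) in ((t,tu),(s,su)):
        g=f["image"][v-12:v+12,u-14:u+14].max(2); m=(g<60).astype(np.uint8); n,_,st,ce=cv2.connectedComponentsWithStats(m)
        i=1+st[1:,4].argmax(); pts.append(ce[i]+[u-14,v-12]); print(nm,pts[-1].round(1),st[i])
    print(nm,tri((t,s),pts).round(4))
E
```

```text
mug 0.0435 top (array([0.6352, 0.0082]), 71, array([0.0004, 0.0007]))
mug 0.0435 scene (array([0.6325, 0.0137]), 63, array([0.0006, 0.0005]))
mug 0.0445 top (array([0.6359, 0.007 ]), 58, array([0.0012, 0.0015]))
mug 0.0445 scene (array([0.632 , 0.0125]), 52, array([0., 0.]))
mug 0.041 top (array([0.6382, 0.0098]), 70, array([0.0002, 0.0002]))
mug 0.041 scene (array([0.6351, 0.0115]), 49, array([0.0003, 0.0004]))
cup 0.026 top (array([0.4415, 0.0008]), 38, array([0.0005, 0.0013]))
cup 0.026 scene (array([0.4426, 0.0053]), 42, array([0.0009, 0.0006]))
lid 0.0315 top (array([0.6109, 0.2584]), 54, array([0.0004, 0.0004]))
lid 0.0315 scene (array([0.6078, 0.2637]), 55, array([0.0042, 0.0025]))
plate 0.053 top (array([ 0.5943, -0.2753]), 102, array([0.0002, 0.0002]))
plate 0.053 scene (array([ 0.5902, -0.269 ]), 42, array([0.0023, 0.004 ]))
pressdisc 0.02 top (array([0.4447, 0.2585]), 31, array([0.0004, 0.0003]))
pressdisc 0.02 scene (array([0.441, 0.263]), 41, array([0., 0.]))
mug now (array([0.6316, 0.0137]), 49, array([0.0004, 0.0007]))
press [184.5 258.1] [ 6  8  6  5 24]
press [273.  357.5] [10  7  7 10 58]
press [0.445  0.2601 0.0537]
lid [187.3 175.9] [10  7  8  7 34]
lid [193.4 323.2] [ 9  8 10  9 67]
lid [0.6129 0.2598 0.0331]
```

```bash

python3 -m crank '{"linear":[[0.1,-0.05,0.15],[0.24,-0.1,0.3],[0.24,-0.1,0.36],[0.24,-0.1,0.36],[0.24,-0.1,0.36]],"delta_rot":[[0,0,0],[0,0,0],[0,0,0],[0,0,0],[0,0,0]],"fingers":[-0.6,-0.6,-0.6,-0.6,-0.6]}' 40
python3 - <<'E'
from h import *
from workcell import grab_frame,observe
f=grab_frame("wrist"); np.savez("w4.npz",**f); cv2.imwrite("pics/w4.png",f["image"][:,:,::-1])
o=observe();print(o["position"]); print(proj(f,[.634,.01,.094]))
for r in (.0445,.0435,.0425,.041): print(r,vote(f,(.634,.01),.094,r))
for r in (.0325,.030,.053): print("held plate",r,vote(f,o["position"][:2],o["position"][2]-(.0242-(.023 if r<.04 else .011)),r,span=.006))
E
```

```text
clock: 5.9
position: [0.502, -0.0236, 0.2479]
tool_rot: [-3.141, 0.001, 1.573]
force: [-0.7, 0.6, -0.3]
grip_width: 0.0634
finger_force: 45.0
[ 0.50175011 -0.02333789  0.24752457]
[[510.77116319 185.76640633]]
0.0445 (array([0.6309, 0.01  ]), 329, array([0.0002, 0.0004]))
0.0435 (array([0.6332, 0.0084]), 335, array([0.0002, 0.0004]))
0.0425 (array([0.6332, 0.0098]), 371, array([0.0002, 0.0002]))
0.041 (array([0.6352, 0.0103]), 295, array([0.0003, 0.0003]))
held plate 0.0325 (array([ 0.5013, -0.0241]), 389, array([0.    , 0.0008]))
held plate 0.03 (array([ 0.5005, -0.0214]), 331, array([0.0016, 0.0005]))
held plate 0.053 (array([ 0.5013, -0.0227]), 760, array([0.0006, 0.0006]))
```

View pics/w4.png

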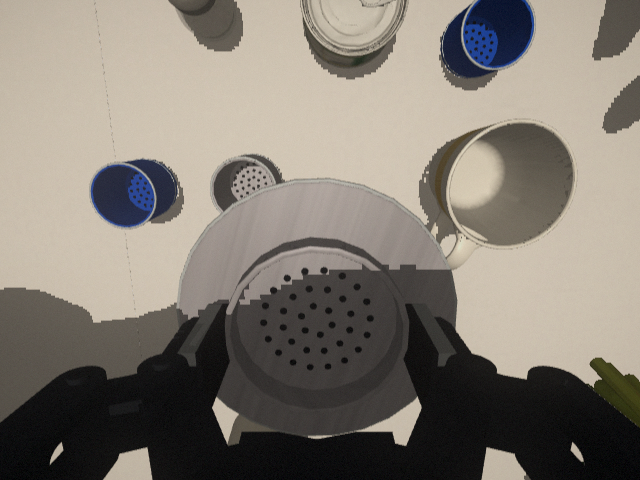

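Mug rim is an ellipse near (510,184), so its mouth is about (0.633, 0.0095). The held plate is centred on the TCP within 1 mm.

```bash

python3 -m crank '{"linear":[[0,0.13,-0.15],[0.15,0.13,-0.35],[0.3,0.13,-0.35],[0.45,0.13,-0.35],[0.524,0.13,-0.4]],"delta_rot":[[0,0,0],[0,0,0],[0,0,0],[0,0,0],[0,0,0]],"fingers":[-0.6,-0.6,-0.6,-0.6,-0.6]}' 40
python3 -m crank '{"linear":[[0,0,0],[0,0,0],[0,0,0],[0,0,0],[0,0,0]],"delta_rot":[[0,0,0],[0,0,0],[0,0,0],[0,0,0],[0,0,0]],"fingers":[-0.6,-0.6,-0.6,-0.6,-0.6]}' 40
python3 - <<'E'
from h import *
from workcell import grab_frame,observe
f=grab_frame("scene"); np.savez("s5.npz",**f); 
cv2.imwrite("pics/s5.png",cv2.resize(f["image"][60:260,150:410,::-1],(780,600)))
o=observe();print(o["position"],o["force"],o["tool_rot"])
E
```

```text
clock: 6.45
position: [0.6356, 0.0099, 0.1473]
tool_rot: [3.141, -0.0, 1.575]
force: [-0.8, -0.3, 0.4]
grip_width: 0.0637
finger_force: 45.1
clock: 6.95
position: [0.6333, 0.0095, 0.1488]
tool_rot: [3.141, 0.0, 1.575]
force: [0.1, -0.6, -1.2]
grip_width: 0.0636
finger_force: 45.1
[0.63341469 0.00954322 0.14874761] [ 0.01604218 -0.4216556  -1.25977204] [3.14110473e+00 2.22742107e-04 1.57532358e+00]
```

View pics/s5.png

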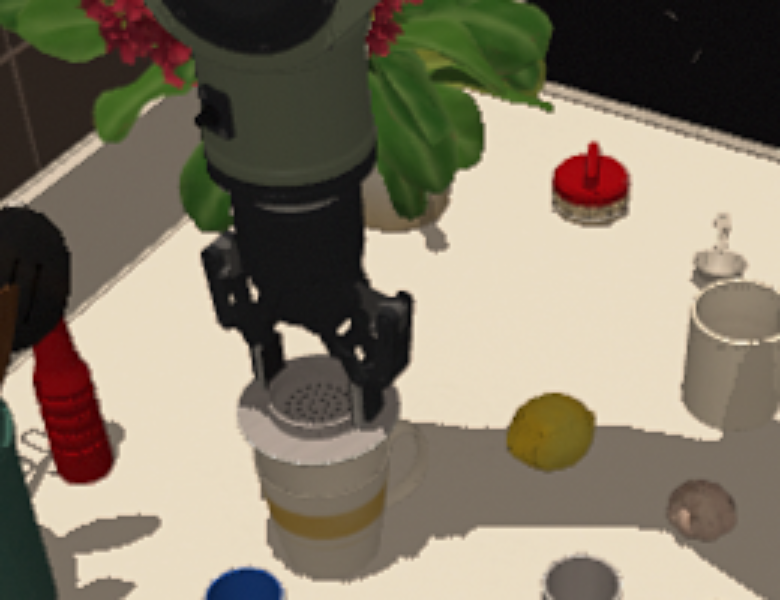

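The plate hovers concentric over the banded mug at crop (320,410), with the leaves behind the wrist and no contact force. Lowering.

```bash

python3 -m crank '{"linear":[[0,0,-0.06],[0,0,-0.12],[0,0,-0.135],[0,0,-0.145],[0,0,-0.15]],"delta_rot":[[0,0,0],[0,0,0],[0,0,0],[0,0,0],[0,0,0]],"fingers":[-0.6,-0.6,-0.6,-0.6,-0.6]}' 40
python3 -m crank '{"linear":[[0,0,-0.004],[0,0,-0.006],[0,0,-0.006],[0,0,-0.006],[0,0,-0.006]],"delta_rot":[[0,0,0],[0,0,0],[0,0,0],[0,0,0],[0,0,0]],"fingers":[-0.6,-0.6,-0.6,-0.6,-0.6]}' 40

```

```text
clock: 7.5
position: [0.6335, 0.0098, 0.1105]
tool_rot: [-3.141, -0.0, 1.575]
force: [-2.0, -0.3, 4.3]
grip_width: 0.0639
finger_force: 45.5
clock: 8.0
position: [0.6337, 0.0097, 0.1104]
tool_rot: [3.141, 0.0, 1.575]
force: [-5.5, -0.2, 11.2]
grip_width: 0.0636
finger_force: 46.2
```

Seated (z matches to 0.3 mm, with reaction force). Release, retreat, and look at the result and at the cup.

```bash

python3 -m crank '{"linear":[[0,0,0.006],[0,0,0.006],[0,0,0.006],[0,0,0.006],[0,0,0.006]],"delta_rot":[[0,0,0],[0,0,0],[0,0,0],[0,0,0],[0,0,0]],"fingers":[0.6,0.7,0.8,0.8,0.8]}' 40
python3 -m crank '{"linear":[[0,0,0.06],[0,0,0.2],[-0.1,0,0.36],[-0.3,-0.02,0.4],[-0.5,-0.04,0.4]],"delta_rot":[[0,0,0],[0,0,0],[0,0,0],[0,0,0],[0,0,0]],"fingers":[0.8,0.6,0.6,0.6,0.6]}' 40
python3 -m crank '{"linear":[[-0.2,0,0],[-0.26,0,0],[-0.26,0,0],[-0.26,0,0],[-0.26,0,0]],"delta_rot":[[0,0,0],[0,0,0],[0,0,0],[0,0,0],[0,0,0]],"fingers":[0.6,0.6,0.6,0.6,0.6]}' 40
python3 - <<'E'
from h import *
from workcell import grab_frame,observe
o=observe();print(o["position"],o["force"],o["grip_width"])
f=grab_frame("wrist"); np.savez("w6.npz",**f)
s=grab_frame("top"); np.savez("t6.npz",**s)
print("cup",[vote(f,(.4435,.001),.056,r) for r in (.026,.0235)])
for r in (.0445,.041):print("mugw",vote(f,(.633,.0095),.094,r))
print("plate flange top",vote(s,(.633,.0095),.097,.053),"ring",vote(s,(.633,.0095),.109,.0325),"wrist",vote(f,(.633,.0095),.097,.053))
a=f["image"][:,:,::-1]; b=s["image"][100:220,250:410,::-1]
cv2.imwrite("pics/w6.png",np.hstack([cv2.resize(a,(480,360)),cv2.resize(b,(320,360))]))
E
```

```text
clock: 8.5
position: [0.6336, 0.0097, 0.1107]
tool_rot: [-3.142, -0.0, 1.575]
force: [-0.4, -0.2, 0.7]
grip_width: 0.0771
finger_force: 0.0
clock: 9.0
position: [0.5094, 0.0001, 0.2131]
tool_rot: [3.138, 0.0, 1.576]
force: [0.7, -0.6, -0.7]
grip_width: 0.0683
finger_force: 0.0
clock: 9.5
position: [0.446, 0.0, 0.2112]
tool_rot: [3.141, -0.0, 1.575]
force: [1.6, -0.6, -0.9]
grip_width: 0.0685
finger_force: 0.0
[4.46039485e-01 6.04502143e-06 2.11171982e-01] [ 1.56118093 -0.55309767 -0.85122492] 0.06848345824769343
cup [(array([0.4432, 0.001 ]), 232, array([0.0003, 0.    ])), (array([ 0.4439, -0.0006]), 143, array([0.0006, 0.0016]))]
mugw (array([0.6297, 0.0186]), 135, array([0.0008, 0.0004]))
mugw (array([0.6268, 0.0209]), 138, array([0.0007, 0.0005]))
plate flange top (array([0.6342, 0.0103]), 92, array([0.0002, 0.0002])) ring (array([0.6329, 0.0109]), 50, array([0.0004, 0.0004])) wrist (array([0.6322, 0.0113]), 306, array([0.0002, 0.0002]))
```

View pics/w6.png

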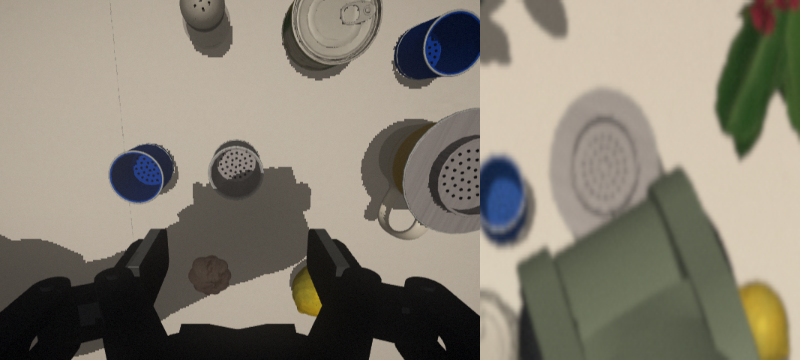

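The plate sits on the mug, and the steel cup is ahead of the fingers at (0.4432, 0.001). Descending on the cup with a partly open gripper so the blue cup stays clear.

```bash

python3 -m crank '{"linear":[[-0.012,0.004,-0.1],[-0.012,0.004,-0.25],[-0.012,0.004,-0.4],[-0.012,0.004,-0.45],[-0.012,0.004,-0.45]],"delta_rot":[[0,0,0],[0,0,0],[0,0,0],[0,0,0],[0,0,0]],"fingers":[0.6,0.6,0.6,0.6,0.6]}' 40
python3 -m crank '{"linear":[[0,0,-0.1],[0,0,-0.19],[0,0,-0.19],[0,0,-0.19],[0,0,-0.19]],"delta_rot":[[0,0,0],[0,0,0],[0,0,0],[0,0,0],[0,0,0]],"fingers":[0.6,0.6,0.6,0.6,0.6]}' 40
python3 - <<'E'
from workcell import observe
o=observe();print(o["position"],o["force"],o["grip_width"])
E
```

```text
clock: 10.1
position: [0.4415, 0.0011, 0.0972]
tool_rot: [-3.139, -0.0, 1.576]
force: [0.6, -0.4, -1.0]
grip_width: 0.0683
finger_force: 0.0
clock: 10.6
position: [0.443, 0.0008, 0.0523]
tool_rot: [3.14, 0.0, 1.575]
force: [-0.0, -0.8, 0.1]
grip_width: 0.0683
finger_force: 0.0
[0.44297231 0.00080132 0.05233287] [-0.00980089 -0.77361448  0.12350466] 0.06831420938319392
```

```bash

python3 -m crank '{"linear":[[0,0,-0.016],[0,0,-0.016],[0,0,-0.016],[0,0,-0.016],[0,0,-0.016]],"delta_rot":[[0,0,0],[0,0,0],[0,0,0],[0,0,0],[0,0,0]],"fingers":[0.6,0.4,0.2,0,-0.1]}' 40
python3 -m crank '{"linear":[[0,0,0],[0,0,0],[0,0,0],[0,0,0.08],[0,0,0.2]],"delta_rot":[[0,0,0],[0,0,0],[0,0,0],[0,0,0],[0,0,0]],"fingers":[-0.3,-0.5,-0.7,-0.8,-0.8]}' 40
python3 -m crank '{"linear":[[0,0,0.2],[0,0,0.4],[0.1,0,0.42],[0.15,0.01,0.42],[0.15,0.01,0.42]],"delta_rot":[[0,0,0],[0,0,0],[0,0,0],[0,0,0],[0,0,0]],"fingers":[-0.8,-0.8,-0.8,-0.8,-0.8]}' 40
python3 - <<'E'
from h import *
from workcell import grab_frame,observe
o=observe();p=o["position"];print(p,o["force"],o["grip_width"])
f=grab_frame("wrist"); np.savez("w7.npz",**f)
print("held cup rim", vote(f,p[:2],p[2]+.008,.026,span=.006), vote(f,p[:2],p[2]+.008,.0235,span=.006))
for r in (.0325,.03): print("ring",vote(f,(.633,.0105),.109,r,span=.008))
print("flange",vote(f,(.633,.0105),.097,.053,span=.008))
cv2.imwrite("pics/w7.png",f["image"][:,:,::-1])
E
```

```text
clock: 11.1
position: [0.4423, 0.0008, 0.0472]
tool_rot: [3.141, 0.0, 1.575]
force: [-0.6, 0.6, 10.3]
grip_width: 0.05
finger_force: 39.6
clock: 11.6
position: [0.4411, 0.001, 0.0965]
tool_rot: [-3.139, -0.0, 1.576]
force: [0.8, -0.8, -1.3]
grip_width: 0.0494
finger_force: 42.5
clock: 12.1
position: [0.4802, 0.0037, 0.2011]
tool_rot: [-3.141, -0.001, 1.575]
force: [-0.5, 0.7, -0.8]
grip_width: 0.0496
finger_force: 42.5
[0.48018282 0.00367797 0.20105227] [-0.48256645  0.74146286 -0.77210057] 0.049646075986734435
held cup rim (array([0.4794, 0.0037]), 566, array([0.0003, 0.    ])) (array([0.4811, 0.0063]), 266, array([0.0003, 0.0003]))
ring (array([0.6265, 0.0128]), 231, array([0.    , 0.0003]))
ring (array([0.6302, 0.0114]), 223, array([0.0002, 0.0004]))
flange (array([0.6322, 0.0113]), 363, array([0.0003, 0.0003]))
```

View pics/w7.png

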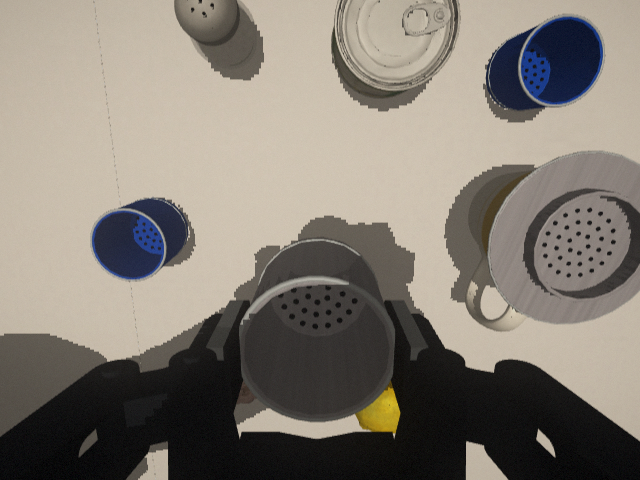

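Held cup is upright and centred on the TCP, image (318,345). The plate is seated at (565,237) with its ring centre at about (0.633, 0.0107).

```bash

python3 -m crank '{"linear":[[0.2,0.01,0],[0.4,0.02,0],[0.55,0.028,0],[0.612,0.028,0],[0.612,0.028,0]],"delta_rot":[[0,0,0],[0,0,0],[0,0,0],[0,0,0],[0,0,0]],"fingers":[-0.8,-0.8,-0.8,-0.8,-0.8]}' 40
python3 -m crank '{"linear":[[0,0,-0.06],[0,0,-0.12],[0,0,-0.12],[0,0,-0.12],[0,0,-0.12]],"delta_rot":[[0,0,0],[0,0,0],[0,0,0],[0,0,0],[0,0,0]],"fingers":[-0.8,-0.8,-0.8,-0.8,-0.8]}' 40
python3 - <<'E'
from h import *
from workcell import grab_frame,observe
o=observe();p=o["position"];print(p,o["force"],o["grip_width"])
f=grab_frame("wrist"); np.savez("w8.npz",**f)
print("flange",vote(f,(.633,.0105),.097,.053,span=.008),"ring outer",vote(f,(.633,.0105),.109,.0325,span=.008))
E
```

```text
clock: 12.65
position: [0.6326, 0.011, 0.1993]
tool_rot: [-3.138, -0.001, 1.576]
force: [-1.2, -0.3, -1.3]
grip_width: 0.0496
finger_force: 42.5
clock: 13.15
position: [0.6325, 0.0103, 0.1722]
tool_rot: [3.141, 0.0, 1.575]
force: [0.7, -0.7, 0.2]
grip_width: 0.0492
finger_force: 42.5
[0.63252781 0.0102803  0.17216041] [ 0.65153715 -0.69332295  0.1848956 ] 0.04921967674686162
flange (array([0.6328, 0.0108]), 441, array([0.0003, 0.0003])) ring outer (array([0.6347, 0.0093]), 277, array([0.0009, 0.0007]))
```

```bash

python3 -m crank '{"linear":[[0.002,0.002,-0.04],[0.002,0.002,-0.07],[0.002,0.002,-0.09],[0.002,0.002,-0.1],[0.002,0.002,-0.106]],"delta_rot":[[0,0,0],[0,0,0],[0,0,0],[0,0,0],[0,0,0]],"fingers":[-0.8,-0.8,-0.8,-0.8,-0.8]}' 40
python3 -m crank '{"linear":[[0,0,-0.003],[0,0,-0.006],[0,0,-0.009],[0,0,-0.009],[0,0,-0.009]],"delta_rot":[[0,0,0],[0,0,0],[0,0,0],[0,0,0],[0,0,0]],"fingers":[-0.8,-0.8,-0.8,-0.8,-0.8]}' 40

```

```text
clock: 13.7
position: [0.633, 0.0108, 0.1449]
tool_rot: [-3.141, -0.0, 1.575]
force: [0.3, 1.5, -0.6]
grip_width: 0.0493
finger_force: 42.6
clock: 14.2
position: [0.6332, 0.0108, 0.1443]
tool_rot: [3.141, 0.0, 1.575]
force: [-5.4, -1.3, 15.3]
grip_width: 0.0498
finger_force: 44.0
```

```bash

python3 -m crank '{"linear":[[0,0,0.01],[0,0,0.01],[0,0,0.01],[0,0,0.01],[0,0,0.012]],"delta_rot":[[0,0,0],[0,0,0],[0,0,0],[0,0,0],[0,0,0]],"fingers":[0,0.3,0.5,0.6,0.6]}' 40
python3 -m crank '{"linear":[[0,0,0.1],[0,0,0.28],[-0.1,0,0.28],[-0.3,0.0,0.28],[-0.5,0,0.28]],"delta_rot":[[0,0,0],[0,0,0],[0,0,0],[0,0,0],[0,0,0]],"fingers":[0.6,0.6,0.6,0.6,0.6]}' 40
python3 -m crank '{"linear":[[-0.1,0.15,0],[-0.2,0.3,0],[-0.25,0.5,0],[-0.25,0.7,0],[-0.25,0.9,0]],"delta_rot":[[0,0,0],[0,0,0],[0,0,0],[0,0,0],[0,0,0]],"fingers":[0.6,0.4,0.2,0,0]}' 40
python3 -m crank '{"linear":[[0,0.05,0],[0,0.05,0],[0,0.05,0]],"delta_rot":[[0,0,0],[0,0,0],[0,0,0]],"fingers":[0,0,0]}' 40
python3 - <<'E'
from h import *
from workcell import grab_frame,observe
o=observe();p=o["position"];print(p,o["force"],o["grip_width"],o["qpos"])
f=grab_frame("wrist"); np.savez("w9.npz",**f)
s=grab_frame("scene"); np.savez("s9.npz",**s); t=grab_frame("top"); np.savez("t9.npz",**t)
print("cup rim top",vote(t,(.633,.0108),.153,.026,span=.01),"flange",vote(t,(.633,.0108),.097,.053,span=.008))
a=f["image"][:,:,::-1]; b=s["image"][100:340,150:470,::-1]
cv2.imwrite("pics/w9.png",np.hstack([cv2.resize(a,(400,300)),cv2.resize(b,(400,300))]))
E
```

```text
clock: 14.7
position: [0.633, 0.0108, 0.1459]
tool_rot: [-3.141, -0.0, 1.575]
force: [0.0, -0.1, -0.1]
grip_width: 0.0684
finger_force: 0.0
clock: 15.2
position: [0.5064, 0.0109, 0.2158]
tool_rot: [3.142, -0.0, 1.575]
force: [0.7, 0.9, 0.3]
grip_width: 0.0682
finger_force: 0.0
clock: 15.7
position: [0.4452, 0.236, 0.2165]
tool_rot: [3.141, 0.0, 1.575]
force: [0.9, -0.4, -0.3]
grip_width: 0.043
finger_force: 0.0
clock: 16.0
position: [0.4455, 0.2459, 0.2158]
tool_rot: [-3.141, 0.001, 1.575]
force: [0.3, -1.0, -0.0]
grip_width: 0.0427
finger_force: 0.0
[0.4455499  0.24586665 0.21579576] [ 0.29977148 -1.00342383 -0.01645081] 0.042665199533765026 [-0.14955336  0.43652659 -0.61630712  1.91252973  0.31989831  0.89174332
 -0.92133047]
cup rim top (array([0.6317, 0.0099]), 35, array([0.0031, 0.0019])) flange (array([0.6348, 0.0106]), 104, array([0.0003, 0.0003]))
```

View pics/w9.png

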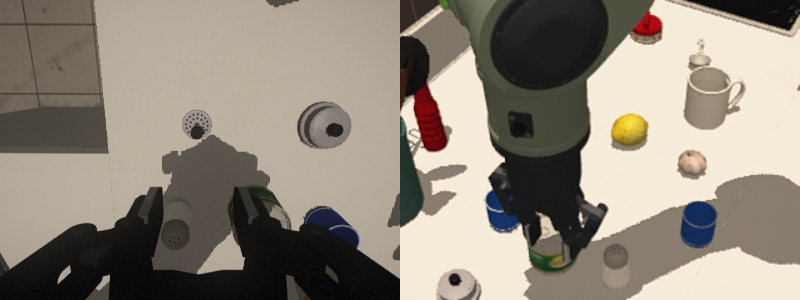

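Wrist view (half-scale panel): press disc at (198,124), its knob at (196,131), and lid knob at (334,130). I measure both knobs.

```bash
python3 - <<'E'
from h import *
f=dict(np.load("w9.npz"))
for nm,(u,v),z,zd,rd in (("press",(314,210),.0585,.005,.02),("lid",(534,208),.038,.031,.0265)):
    g=f["image"][v-35:v+35,u-35:u+35].max(2); m=(g<60).astype(np.uint8); n,_,st,ce=cv2.connectedComponentsWithStats(m)
    i=1+st[1:,4].argmax(); k=ce[i]+[u-35,v-35]; c=cast(f,k,z)[0]; print(nm,k.round(1),st[i],c.round(4))
    print(" disc/edge",vote(f,c[:2],zd,rd,span=.008))
print("lid skirt",vote(f,(.611,.258),.008,.0315,span=.01))
E
```

```text
press [314.7 211.7] [ 26  27  23  21 329] [0.4431 0.2603 0.0585]
 disc/edge (array([0.4429, 0.2608]), 159, array([0.0003, 0.    ]))
lid [535.1 207.7] [ 23  24  27  22 453] [0.6094 0.2602 0.038 ]
 disc/edge (array([0.6073, 0.2611]), 145, array([0.0006, 0.0005]))
lid skirt (array([0.6067, 0.2608]), 180, array([0.0002, 0.0002]))
```

```bash

python3 -m crank '{"linear":[[-0.01,0.058,-0.1],[-0.01,0.058,-0.25],[-0.01,0.058,-0.4],[-0.01,0.058,-0.5],[-0.01,0.058,-0.5]],"delta_rot":[[0,0,0],[0,0,0],[0,0,0],[0,0,0],[0,0,0]],"fingers":[0,0,0,0,0]}' 40
python3 -m crank '{"linear":[[0,0,-0.04],[0,0,-0.07],[0,0,-0.07],[0,0,-0.07],[0,0,-0.07]],"delta_rot":[[0,0,0],[0,0,0],[0,0,0],[0,0,0],[0,0,0]],"fingers":[0,0,0,0,0]}' 40
python3 - <<'E'
from h import *
from workcell import observe
o=observe();print(o["position"],o["force"])
E
```

```text
clock: 16.65
position: [0.442, 0.2595, 0.0886]
tool_rot: [-3.138, 0.003, 1.574]
force: [-0.1, 0.6, 0.8]
grip_width: 0.043
finger_force: 0.0
clock: 17.15
position: [0.4433, 0.2614, 0.0741]
tool_rot: [3.141, -0.0, 1.575]
force: [-0.2, -0.7, -0.3]
grip_width: 0.0426
finger_force: 0.0
[0.44334953 0.26143213 0.07413207] [-0.17910834 -0.70213312 -0.3034241 ]
```

```bash

python3 -m crank '{"linear":[[0,0,0],[0,0,0],[0,0,0],[0,0,0],[0,0,0]],"delta_rot":[[0,0,0],[0,0,0],[0,0,0],[0,0,0],[0,0,0]],"fingers":[-0.4,-0.6,-0.8,-1,-1]}' 30
python3 -m crank '{"linear":[[0,0,0.02],[0,0,0.1],[0,0,0.3],[0,0,0.5],[0,0,0.68]],"delta_rot":[[0,0,0],[0,0,0],[0,0,0],[0,0,0],[0,0,0]],"fingers":[-1,-1,-1,-1,-1]}' 30
python3 - <<'E'
from h import *
from workcell import observe,grab_frame
o=observe();p=o["position"];print(p,o["force"],o["grip_width"])
f=grab_frame("wrist"); np.savez("w10.npz",**f); cv2.imwrite("pics/w10.png",f["image"][:,:,::-1])
print("disc held",vote(f,p[:2],p[2]-.068,.02,span=.008))
t=dict(np.load("top0.npz")); hs=cv2.cvtColor(t["image"],cv2.COLOR_RGB2HSV).astype(int)
veg=(hs[...,1]>110)&(((hs[...,0]>30)&(hs[...,0]<70))|(hs[...,0]>165)|(hs[...,0]<5))
v,u=np.nonzero(veg); uv=np.c_[u,v]
for z in (.25,.3,.35,.4,.45,.5,.55,.6):
    q=cast(t,uv,z)[:,:2]; q=q[np.argsort(np.hypot(*(q-[.633,.01]).T))]; print(z,np.hypot(*(q[0]-[.633,.01])).round(3),q[0].round(3))
E
```

```text
clock: 17.65
position: [0.4433, 0.2614, 0.0738]
tool_rot: [3.141, -0.0, 1.575]
force: [1.6, 0.0, 4.6]
grip_width: 0.0118
finger_force: 29.4
clock: 18.15
position: [0.4424, 0.2613, 0.2459]
tool_rot: [-3.141, -0.0, 1.576]
force: [1.4, 0.4, -0.7]
grip_width: 0.0116
finger_force: 29.4
[0.44240218 0.26129856 0.2458884 ] [ 1.38786473  0.4198603  -0.73281871] 0.01164665691173401
disc held (array([0.4422, 0.2605]), 182, array([0.0003, 0.0003]))
0.25 0.093 [0.725 0.026]
0.3 0.073 [0.705 0.026]
0.35 0.054 [0.684 0.026]
0.4 0.035 [0.664 0.026]
0.45 0.017 [0.647 0.019]
0.5 0.007 [0.634 0.017]
0.55 0.007 [0.633 0.017]
0.6 0.01 [0.633 0.02 ]
```

View pics/w10.png

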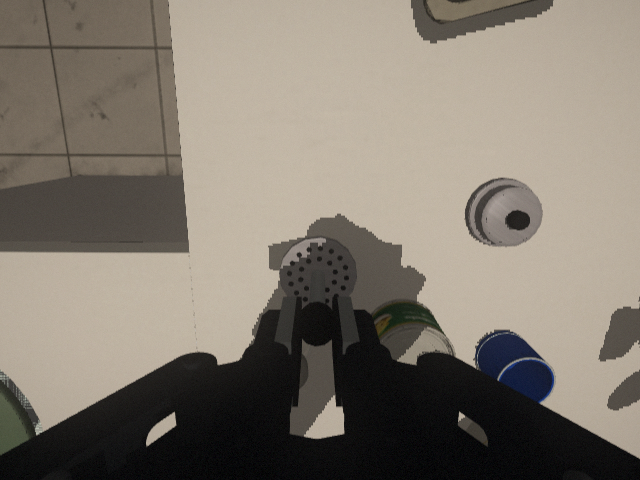

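Press hangs vertically under the knob (disc at (318,270), knob at (317,323)), centred within 1 mm. Moving round in front of the mug, then in.

```bash

python3 -m crank '{"linear":[[0.05,-0.19,0],[0.1,-0.38,0],[0.15,-0.57,0],[0.2,-0.76,0],[0.25,-0.95,0]],"delta_rot":[[0,0,0],[0,0,0],[0,0,0],[0,0,0],[0,0,0]],"fingers":[-1,-1,-1,-1,-1]}' 30
python3 -m crank '{"linear":[[0.06,-0.05,-0.02],[0.12,-0.05,-0.03],[0.18,-0.05,-0.03],[0.24,-0.05,-0.03],[0.3,-0.05,-0.03]],"delta_rot":[[0,0,0],[0,0,0],[0,0,0],[0,0,0],[0,0,0]],"fingers":[-1,-1,-1,-1,-1]}' 30
python3 - <<'E'
from h import *
from workcell import observe,grab_frame
o=observe();p=o["position"];print(p,o["force"],o["joint_efforts"].round(1))
f=grab_frame("wrist"); np.savez("w11.npz",**f)
print("cup rim",[vote(f,(.633,.0105),.153,r,span=.008) for r in (.026,.0235)],"flange",vote(f,(.633,.0105),.097,.053,span=.008))
print("disc",vote(f,p[:2],p[2]-.069,.02,span=.008))
s=grab_frame("scene"); np.savez("s11.npz",**s); cv2.imwrite("pics/s11.png",np.hstack([cv2.resize(f["image"][:,:,::-1],(400,300)),cv2.resize(s["image"][:240,100:420,::-1],(400,300))]))
E
```

```text
clock: 18.7
position: [0.5054, 0.0218, 0.2437]
tool_rot: [-3.141, 0.0, 1.576]
force: [0.9, -0.6, -0.1]
grip_width: 0.0121
finger_force: 29.4
clock: 19.2
position: [0.5809, 0.0119, 0.2358]
tool_rot: [-3.141, -0.0, 1.576]
force: [-0.8, 0.3, -0.9]
grip_width: 0.0117
finger_force: 29.4
[0.58094506 0.01185881 0.23582533] [-0.7817178   0.27437347 -0.9161053 ] [  1.3 -89.3  -8.9 -32.4  -0.2  -0.6  -0.1]
cup rim [(array([0.6332, 0.0108]), 328, array([0.0003, 0.0003])), (array([0.6355, 0.0092]), 171, array([0.0011, 0.0008]))] flange (array([0.6318, 0.0107]), 357, array([0.0002, 0.0002]))
disc (array([0.5834, 0.0149]), 152, array([0.0014, 0.0022]))
```

View pics/s11.png

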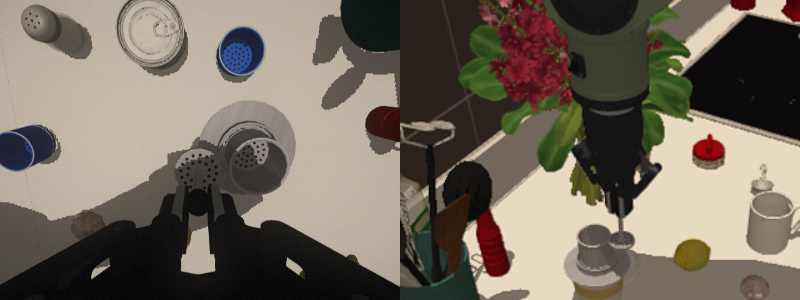

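The cup stands level in the ring, rim centre (0.6332, 0.0108), and the press disc is beside it about 9 mm above rim height. Advancing slowly.

```bash

python3 -m crank '{"linear":[[0.05,0,0],[0.1,0,0],[0.15,0,0],[0.18,0,0],[0.21,0,0]],"delta_rot":[[0,0,0],[0,0,0],[0,0,0],[0,0,0],[0,0,0]],"fingers":[-1,-1,-1,-1,-1]}' 30
python3 -m crank '{"linear":[[0,0,0],[0,0,0],[0,0,0]],"delta_rot":[[0,0,0],[0,0,0],[0,0,0]],"fingers":[-1,-1,-1]}' 30
python3 - <<'E'
from h import *
from workcell import observe,grab_frame
o=observe();p=o["position"];print(p,o["force"],o["joint_efforts"].round(1))
f=grab_frame("wrist"); np.savez("w12.npz",**f)
print("cup rim",vote(f,(.633,.0105),.153,.026,span=.008),"disc",vote(f,p[:2],p[2]-.069,.02,span=.006))
E
```

```text
clock: 19.8
position: [0.633, 0.0116, 0.2359]
tool_rot: [-3.141, -0.0, 1.576]
force: [0.2, -1.4, -1.0]
grip_width: 0.0115
finger_force: 29.4
clock: 20.1
position: [0.6327, 0.0113, 0.2361]
tool_rot: [-3.141, 0.0, 1.575]
force: [-0.4, -0.1, -1.4]
grip_width: 0.0119
finger_force: 29.4
[0.63266343 0.01134631 0.23610464] [-0.37533949 -0.12378619 -1.40892116] [ -0.1 -95.6  -9.6 -36.4   0.   -0.   -0. ]
cup rim (array([0.635 , 0.0156]), 178, array([0.0035, 0.0029])) disc (array([0.6335, 0.0161]), 167, array([0.002 , 0.0007]))
```

```bash

python3 -m crank '{"linear":[[0.002,0,-0.03],[0.002,0,-0.07],[0.002,0,-0.11],[0.002,0,-0.15],[0.002,0,-0.18]],"delta_rot":[[0,0,0],[0,0,0],[0,0,0],[0,0,0],[0,0,0]],"fingers":[-1,-1,-1,-1,-1]}' 30
python3 -m crank '{"linear":[[0,0,-0.02],[0,0,-0.04],[0,0,-0.055],[0,0,-0.065],[0,0,-0.068]],"delta_rot":[[0,0,0],[0,0,0],[0,0,0],[0,0,0],[0,0,0]],"fingers":[-1,-1,-1,-1,-1]}' 30

```

```text
clock: 20.65
position: [0.6332, 0.0113, 0.1896]
tool_rot: [-3.14, 0.0, 1.575]
force: [0.1, -0.5, -1.7]
grip_width: 0.0115
finger_force: 29.4
clock: 21.15
position: [0.6336, 0.0113, 0.174]
tool_rot: [3.141, 0.0, 1.575]
force: [0.2, -0.1, 1.0]
grip_width: 0.0115
finger_force: 29.6
```

```bash

python3 -m crank '{"linear":[[0,0,0.004],[0,0,0.004],[0,0,0.004],[0,0,0.004],[0,0,0.006]],"delta_rot":[[0,0,0],[0,0,0],[0,0,0],[0,0,0],[0,0,0]],"fingers":[-0.6,-0.4,-0.2,-0.2,-0.2]}' 30
python3 -m crank '{"linear":[[0,0,0.06],[0,0,0.15],[0,0,0.24],[-0.15,0,0.24],[-0.35,0,0.24]],"delta_rot":[[0,0,0],[0,0,0],[0,0,0],[0,0,0],[0,0,0]],"fingers":[-0.2,-0.2,-0.2,-0.2,-0.2]}' 30
python3 -m crank '{"linear":[[-0.05,0.15,0],[-0.05,0.35,0],[-0.05,0.55,0],[0.05,0.75,0],[0.18,0.9,0]],"delta_rot":[[0,0,0],[0,0,0],[0,0,0],[0,0,0],[0,0,0]],"fingers":[-0.2,-0.2,-0.2,-0.2,-0.2]}' 30
python3 - <<'E'
from h import *
from workcell import observe,grab_frame
f=grab_frame("wrist"); np.savez("w13.npz",**f)
o=observe();p=o["position"];print(p,o["force"],o["grip_width"])
u,v=proj(f,[.608,.2605,.038])[0].round().astype(int); print(u,v)
g=f["image"][v-35:v+35,u-35:u+35].max(2); m=(g<60).astype(np.uint8); n,_,st,ce=cv2.connectedComponentsWithStats(m)
i=1+st[1:,4].argmax(); k=ce[i]+[u-35,v-35]; print(st[i],cast(f,k,.038).round(4))
print("dome",vote(f,(.608,.2605),.025,.0265,span=.008),"skirt",vote(f,(.608,.2605),.008,.0315,span=.008))
s=grab_frame("scene"); np.savez("s13.npz",**s)
cv2.imwrite("pics/s13.png",np.hstack([cv2.resize(f["image"][:,:,::-1],(400,300)),cv2.resize(s["image"][120:300,160:400,::-1],(400,300))]))
E
```

```text
clock: 21.65
position: [0.6335, 0.0113, 0.1756]
tool_rot: [-3.142, -0.0, 1.575]
force: [-0.1, 0.3, -0.4]
grip_width: 0.0339
finger_force: 0.0
clock: 22.15
position: [0.5461, 0.0117, 0.2366]
tool_rot: [3.14, -0.001, 1.575]
force: [0.5, -0.6, -0.2]
grip_width: 0.0342
finger_force: 0.0
clock: 22.65
position: [0.5874, 0.2351, 0.2375]
tool_rot: [3.14, -0.0, 1.577]
force: [1.5, -0.8, 1.3]
grip_width: 0.034
finger_force: 0.0
[0.59082789 0.24095987 0.23677904] [-7.4992437   2.33711264 -3.06923958] 0.034290138304755566
343 189
[ 28  26  20  19 305] [[0.6098 0.2601 0.038 ]]
dome (array([0.6102, 0.2596]), 165, array([0.0006, 0.0011])) skirt (array([0.6097, 0.2603]), 244, array([0.0002, 0.0002]))
```

View pics/s13.png

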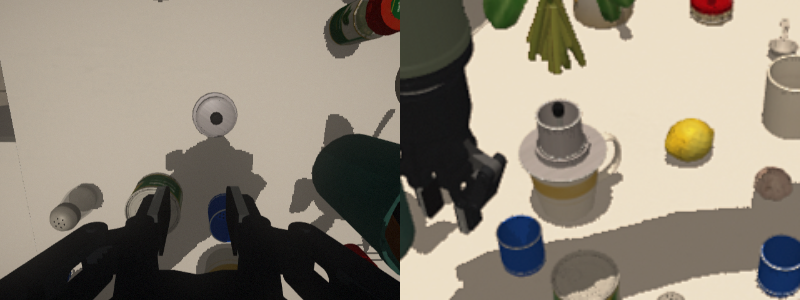

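Press is in the cup with its knob above the rim, and everything stands level (right panel (560,130)). The lid knob is at about (345,188) in the full image. The last force reading needs checking.

```bash

python3 -m crank '{"linear":[[0,0,0],[0,0,0]],"delta_rot":[[0,0,0],[0,0,0]],"fingers":[-0.2,-0.2]}' 30
python3 - <<'E'
from h import *
from workcell import observe
o=observe();print(o["position"],o["force"],o["joint_efforts"].round(1))
f=dict(np.load("w13.npz"))
for z in (.1,.15,.2): print(z,cast(f,[(500,272),(560,215),(504,300)],z).round(3).tolist())
t=dict(np.load("top0.npz"))
for nm,uv in (("ladle",(160,62)),("spat",(200,75)),("ladleL",(136,45))):
  for z in (.25,.3,.35): print(nm,cast(t,uv,z).round(3))
E
```

```text
clock: 22.95
position: [0.5874, 0.2313, 0.2361]
tool_rot: [3.141, 0.001, 1.575]
force: [-0.1, -0.1, -0.1]
grip_width: 0.0342
finger_force: 0.0
[0.58744564 0.23130735 0.23610424] [-0.14864859 -0.14451774 -0.05797296] [ -2.  -93.9 -11.  -36.5  -0.   -0.   -0. ]
0.1 [[0.713, 0.213, 0.1], [0.747, 0.252, 0.1], [0.718, 0.192, 0.1]]
0.15 [[0.688, 0.23, 0.15], [0.716, 0.262, 0.15], [0.693, 0.213, 0.15]]
0.2 [[0.664, 0.247, 0.2], [0.686, 0.272, 0.2], [0.668, 0.235, 0.2]]
ladle [[0.759 0.266 0.25 ]]
ladle [[0.738 0.254 0.3  ]]
ladle [[0.716 0.242 0.35 ]]
spat [[0.736 0.198 0.25 ]]
spat [[0.715 0.19  0.3  ]]
spat [[0.694 0.181 0.35 ]]
ladleL [[0.79  0.307 0.25 ]]
ladleL [[0.767 0.293 0.3  ]]
ladleL [[0.743 0.279 0.35 ]]
```

```bash

python3 -m crank '{"linear":[[0.086,0.116,-0.1],[0.086,0.116,-0.25],[0.086,0.116,-0.4],[0.086,0.116,-0.54],[0.086,0.116,-0.54]],"delta_rot":[[0,0,0],[0,0,0],[0,0,0],[0,0,0],[0,0,0]],"fingers":[-0.2,-0.2,-0.2,-0.2,-0.2]}' 30
python3 -m crank '{"linear":[[0,0,0],[0,0,0]],"delta_rot":[[0,0,0],[0,0,0]],"fingers":[-0.2,-0.2]}' 30
python3 - <<'E'
from h import *
from workcell import observe,grab_frame
o=observe();p=o["position"];print(p,o["force"])
f=grab_frame("wrist"); np.savez("w14.npz",**f)
u,v=proj(f,[.609,.2602,.038])[0].round().astype(int); print(u,v)
g=f["image"][v-45:v+45,u-45:u+45].max(2); m=(g<60).astype(np.uint8); n,_,st,ce=cv2.connectedComponentsWithStats(m)
i=1+st[1:,4].argmax(); k=ce[i]+[u-45,v-45]; print(st[i],k,cast(f,k,.038).round(4))
print("skirt",vote(f,(.609,.2605),.008,.0315,span=.008))
cv2.imwrite("pics/w14.png",f["image"][:,:,::-1])
E
```

```text
clock: 23.45
position: [0.6072, 0.2587, 0.0971]
tool_rot: [-3.136, 0.003, 1.574]
force: [-0.3, -0.3, -0.3]
grip_width: 0.0343
finger_force: 0.0
clock: 23.65
position: [0.6102, 0.2612, 0.1031]
tool_rot: [3.139, -0.001, 1.575]
force: [0.5, 0.2, 0.2]
grip_width: 0.0341
finger_force: 0.0
[0.61016028 0.26120313 0.10309677] [0.51434601 0.21712225 0.23489104]
316 278
[   0   24   90   59 3556] [320.37007874 287.08464567] [[0.6114 0.2553 0.038 ]]
skirt (array([0.61  , 0.2593]), 283, array([0.0003, 0.0008]))
```

View pics/w14.png

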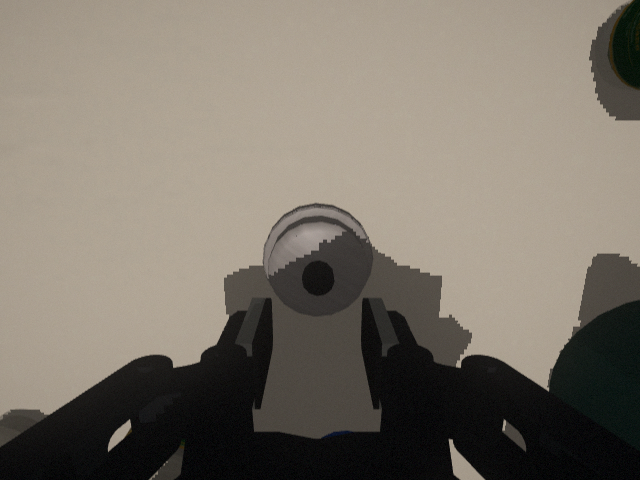

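Knob at (318,278), midway between the pads, with the lid axis at about (0.6098, 0.260). Down, grip, lift.

```bash

python3 -m crank '{"linear":[[-0.002,-0.004,-0.08],[-0.002,-0.004,-0.15],[-0.002,-0.004,-0.19],[-0.002,-0.004,-0.2],[-0.002,-0.004,-0.2]],"delta_rot":[[0,0,0],[0,0,0],[0,0,0],[0,0,0],[0,0,0]],"fingers":[-0.2,-0.2,-0.2,-0.2,-0.2]}' 30
python3 -m crank '{"linear":[[0,0,0],[0,0,0],[0,0,0],[0,0,0],[0,0,0]],"delta_rot":[[0,0,0],[0,0,0],[0,0,0],[0,0,0],[0,0,0]],"fingers":[-0.4,-0.6,-0.8,-1,-1]}' 35
python3 - <<'E'
from workcell import observe
o=observe();print(o["position"],o["force"],o["grip_width"])
E
```

```text
clock: 24.2
position: [0.6086, 0.2603, 0.0505]
tool_rot: [-3.141, -0.0, 1.575]
force: [0.2, 0.2, -0.1]
grip_width: 0.0346
finger_force: 0.0
clock: 24.7
position: [0.609, 0.2603, 0.0513]
tool_rot: [3.141, -0.0, 1.575]
force: [-1.4, -0.1, 5.1]
grip_width: 0.0132
finger_force: 34.1
[0.60899056 0.26034111 0.05129691] [-1.44914061 -0.05285544  5.06875048] 0.013224889604974572
```

```bash

python3 -m crank '{"linear":[[0,0,0.05],[0,0,0.2],[-0.03,0,0.4],[-0.06,0,0.6],[-0.1,0,0.75]],"delta_rot":[[0,0,0],[0,0,0],[0,0,0],[0,0,0],[0,0,0]],"fingers":[-1,-1,-1,-1,-1]}' 35
python3 -m crank '{"linear":[[-0.08,-0.18,0],[-0.16,-0.36,0],[-0.2,-0.56,0],[-0.2,-0.76,0],[-0.2,-0.95,0]],"delta_rot":[[0,0,0],[0,0,0],[0,0,0],[0,0,0],[0,0,0]],"fingers":[-1,-1,-1,-1,-1]}' 35
python3 -m crank '{"linear":[[0,-0.04,0],[0,-0.04,0],[0,-0.04,0]],"delta_rot":[[0,0,0],[0,0,0],[0,0,0]],"fingers":[-1,-1,-1]}' 35
python3 - <<'E'
from h import *
from workcell import observe,grab_frame
o=observe();p=o["position"];print(p,o["force"],o["grip_width"])
f=grab_frame("wrist"); np.savez("w15.npz",**f)
print("cup rim",vote(f,(.633,.0105),.153,.026,span=.008),"flange",vote(f,(.633,.0105),.097,.053,span=.008))
print("lid skirt",vote(f,p[:2],p[2]-.0513+.008,.0315,span=.006), "bottom",vote(f,p[:2],p[2]-.0513,.0315,span=.006))
cv2.imwrite("pics/w15.png",f["image"][:,:,::-1])
E
```

```text
clock: 25.2
position: [0.5836, 0.2604, 0.242]
tool_rot: [3.139, -0.001, 1.575]
force: [0.5, 0.4, -1.0]
grip_width: 0.0137
finger_force: 34.3
clock: 25.7
position: [0.5331, 0.0207, 0.2393]
tool_rot: [3.14, 0.001, 1.576]
force: [2.1, 0.2, -0.9]
grip_width: 0.0136
finger_force: 34.3
clock: 26.0
position: [0.5337, 0.0137, 0.2387]
tool_rot: [3.141, -0.001, 1.576]
force: [0.6, -0.6, -0.8]
grip_width: 0.0138
finger_force: 34.3
[0.53369427 0.01369178 0.23866191] [ 0.60664293 -0.55956434 -0.82373513] 0.01378492003865799
cup rim (array([0.6328, 0.0107]), 320, array([0.0002, 0.0002])) flange (array([0.6324, 0.0108]), 327, array([0.0004, 0.0002]))
lid skirt (array([0.5328, 0.0131]), 384, array([0.0002, 0.0007])) bottom (array([0.5332, 0.0124]), 299, array([0.0004, 0.0013]))
```

View pics/w15.png

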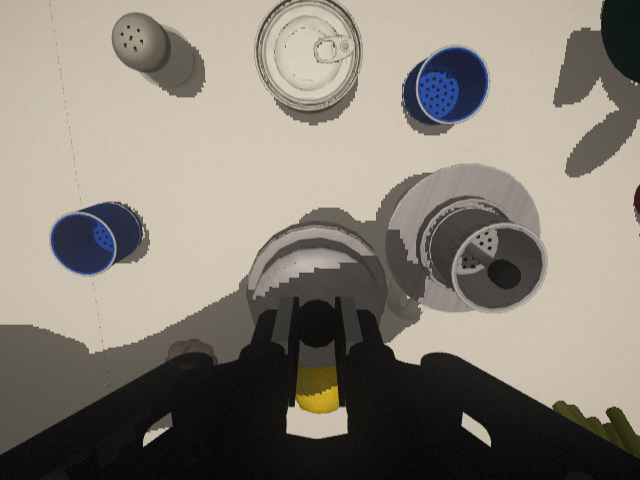

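The lid is held level (318,270), and the cup with the press stands at (500,265). Moving over the cup.

```bash

python3 -m crank '{"linear":[[0.1,-0.009,0],[0.2,-0.009,-0.01],[0.3,-0.009,-0.01],[0.36,-0.009,-0.01],[0.4,-0.009,-0.01]],"delta_rot":[[0,0,0],[0,0,0],[0,0,0],[0,0,0],[0,0,0]],"fingers":[-1,-1,-1,-1,-1]}' 35
python3 -m crank '{"linear":[[0,0,-0.03],[0,0,-0.05],[0,0,-0.06],[0,0,-0.06],[0,0,-0.06]],"delta_rot":[[0,0,0],[0,0,0],[0,0,0],[0,0,0],[0,0,0]],"fingers":[-1,-1,-1,-1,-1]}' 35
python3 - <<'E'
from h import *
from workcell import observe,grab_frame
o=observe();p=o["position"];print(p,o["force"],o["grip_width"],o["tool_rot"])
f=grab_frame("wrist"); np.savez("w16.npz",**f)
print("flange",vote(f,(.633,.0105),.097,.053,span=.008),"lid skirt",vote(f,p[:2],p[2]-.0433,.0315,span=.006))
E
```

```text
clock: 26.55
position: [0.6344, 0.0124, 0.2353]
tool_rot: [-3.141, -0.001, 1.578]
force: [-0.7, 1.2, -1.0]
grip_width: 0.0136
finger_force: 34.4
clock: 27.05
position: [0.6334, 0.0104, 0.2208]
tool_rot: [3.141, 0.0, 1.575]
force: [-0.2, -0.2, -0.4]
grip_width: 0.0135
finger_force: 34.4
[0.63342537 0.01035652 0.2207629 ] [-0.16783594 -0.24682135 -0.39725587] 0.0135326752961321 [3.14147272e+00 1.15260706e-04 1.57534917e+00]
flange (array([0.6325, 0.0108]), 384, array([0.    , 0.0003])) lid skirt (array([0.6326, 0.0092]), 355, array([0.0002, 0.0002]))
```

```bash

python3 -m crank '{"linear":[[0.001,0.005,-0.02],[0.001,0.005,-0.04],[0.001,0.005,-0.06],[0.001,0.005,-0.07],[0.001,0.005,-0.075]],"delta_rot":[[0,0,0],[0,0,0],[0,0,0],[0,0,0],[0,0,0]],"fingers":[-1,-1,-1,-1,-1]}' 35
python3 -m crank '{"linear":[[0,0,-0.006],[0,0,-0.012],[0,0,-0.016],[0,0,-0.02],[0,0,-0.023]],"delta_rot":[[0,0,0],[0,0,0],[0,0,0],[0,0,0],[0,0,0]],"fingers":[-1,-1,-1,-1,-1]}' 35

```

```text
clock: 27.6
position: [0.6338, 0.0116, 0.2013]
tool_rot: [-3.141, -0.0, 1.575]
force: [0.8, -0.8, -0.7]
grip_width: 0.0132
finger_force: 34.4
clock: 28.1
position: [0.6341, 0.0117, 0.1963]
tool_rot: [3.141, 0.0, 1.575]
force: [-0.4, -0.0, 9.0]
grip_width: 0.0134
finger_force: 35.3
```

Fully down: z is 0.1963 as computed, with a 9 N seating force. Release and retreat.

```bash

python3 -m crank '{"linear":[[0,0,0.004],[0,0,0.004],[0,0,0.004],[0,0,0.004],[0,0,0.006]],"delta_rot":[[0,0,0],[0,0,0],[0,0,0],[0,0,0],[0,0,0]],"fingers":[-0.7,-0.5,-0.3,-0.2,-0.2]}' 30
python3 -m crank '{"linear":[[0,0,0.06],[0,0,0.12],[-0.15,0,0.14],[-0.35,0,0.14],[-0.55,0,0.14]],"delta_rot":[[0,0,0],[0,0,0],[0,0,0],[0,0,0],[0,0,0]],"fingers":[-0.2,-0.2,-0.2,-0.2,-0.2]}' 30
python3 -m crank '{"linear":[[-0.1,-0.1,0],[-0.2,-0.3,0],[-0.2,-0.5,0],[-0.2,-0.6,0],[-0.2,-0.6,0]],"delta_rot":[[0,0,0],[0,0,0],[0,0,0],[0,0,0],[0,0,0]],"fingers":[-0.2,-0.2,-0.2,-0.2,-0.2]}' 30
python3 - <<'E'
from h import *
from workcell import observe,grab_frame
o=observe();print(o["position"],o["force"])
s=grab_frame("scene"); t=grab_frame("top")
print("lid dome top",vote(t,(.633,.0108),.170,.0265,span=.008),"flange",vote(t,(.633,.0108),.097,.053,span=.008))
cv2.imwrite("pics/end.png",np.hstack([cv2.resize(s["image"][140:280,190:370,::-1],(400,311),interpolation=cv2.INTER_CUBIC),cv2.resize(s["image"][100:380,150:510,::-1],(400,311))]))
E
```

```text
clock: 28.6
position: [0.6338, 0.0117, 0.1975]
tool_rot: [-3.141, -0.0, 1.575]
force: [-0.8, 0.2, -0.1]
grip_width: 0.0343
finger_force: 0.0
clock: 29.1
position: [0.495, 0.0119, 0.2336]
tool_rot: [3.14, 0.0, 1.575]
force: [1.0, 0.5, 1.1]
grip_width: 0.034
finger_force: 0.0
clock: 29.6
position: [0.4462, -0.1425, 0.2338]
tool_rot: [3.14, 0.002, 1.57]
force: [0.1, 1.4, 0.0]
grip_width: 0.0341
finger_force: 0.0
[ 0.44624304 -0.14250482  0.2337924 ] [0.13408312 1.4268734  0.02411281]
lid dome top (array([0.638 , 0.0113]), 42, array([0.    , 0.0007])) flange (array([0.6348, 0.0106]), 107, array([0.0003, 0.0003]))
```

View pics/end.png

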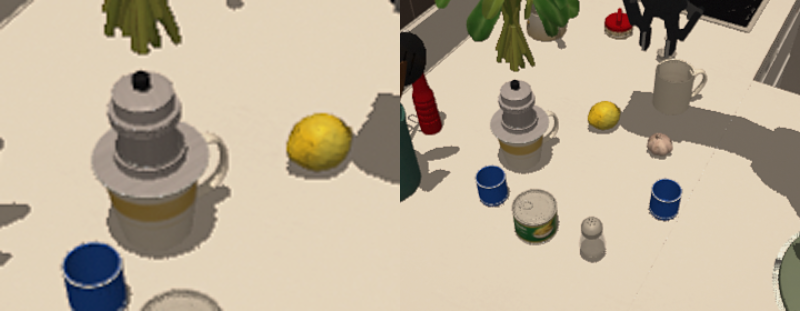

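The dripper stands complete and level on the banded mug (left panel (148,150)), and the bystanders have not moved. Handing in.

```bash
python3 -c "
from workcell import bot
print(bot.job_done())"
```

```text
the job is handed in; nothing more can be done
None
```

The dripper (plate, cup, press, lid, in that order) is assembled and released on the yellow-banded mug; the last picture shows it level and the bystanders in place, and I handed the job in at about 30 s of the 128 s limit (no verdict came back).

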